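# Nest the drained tumbler and slide the tray home

### The arm

A 6-joint arm with a two-finger parallel gripper is mounted at the origin on the work surface. World frame = base frame: x ahead of the robot, y to its left, z up, the work surface at z = 0. Lengths are in m, angles in degrees, forces in N, time in s.
With the tool pointing down it reaches from about 0.35 to 0.875 m from the base axis. Payload 4.2 kg.
Tool frame: the origin (TCP) lies at the very end of the fingers, on their centre line; the grasp point (between the pads) lies 19 mm behind it; z points along the fingers, y is the direction in which the jaws open and shut (so a half turn about z gives the same grasp; the last joint's range is limited). The gripper opens to 87 mm and grips with 3 to 60 N. Pads are 19 mm wide; open, the fingers measure 117 mm over their backs; the gripper's body (75 mm by 190 mm) begins 51 mm behind the grasp point.
Start: joints at [79.561, 22.042, 0.453, 0, -68.411, -14.817], TCP at [0.267, 0.565, 0.223] pointing down, gripper open.
Joint ranges: [-179.83, 179.83], [-69.29, 118.12], [-61.27, 80.66], [-181.25, 117.63], [-171.15, -9.14], [-177.46, 177.46]. Speed limits (degrees/s): [159.86, 159.86, 180, 180, 180, 180].

### API

Orientations are given as a 3x3 rotation matrix whose columns are the frame's x, y, z axes.
In Python, from bench import manip, viewer gives the robot as it stands.
- The arm moves only by the tool jog_arm, never from a script. Its argument "rows" is a list that holds one entry, the list of rows, each a list of 6 numbers: the shift along the tool's x, y, z in mm, then the turn, a rotation vector about the tool's x, y, z in degrees. In form: [[[dx, dy, dz, ax, ay, az], ...]]. A call has 1 to 12 rows; each row is the pose to reach, as a shift and turn from the pose measured when the call began, along the tool's axes at that moment; what a row does not reach only later rows make up. A row lasts 1/8 s, in which the tool goes at most 62.5 mm and 10.7 degrees, less where a joint would pass 70% of its speed; a pose out of reach is approached as far as the arm can. A call with a gripper value outside its range is refused whole. "hand" is the closure, from -1 (fully open) to 1 (shut), so that 0 is half open, set as the call begins (left out, the last holds). The fingers move at their own pace and stop on an object; "force" is the grip in N (left out, the last holds). Time passes only in rows, so rows that repeat a pose let the fingers close. It gives the time, the measured TCP pose, the force and the opening at its end, in the units of the state.
- manip.sense(): the state, without advancing time (a new reading comes with each control period).
- viewer.get_image(name): name is "scene" or "top" or "wrist"; returns a dict with "image" (384x512x3 uint8, red, green, blue), "intrinsics" (3x3 intrinsics, pixels), "R" (3x3) and "t" (3): a world point X has camera coordinates R X + t. Camera axes: x right, y down, z forward; pixel columns grow to the right and rows downward; lengths in m; the calibration is good to about 2 mm. A picture is of the moment at which its call begins. There is no depth.
- manip.job_done(): hands the job in, once; it reports no verdict.
The state is a dict: "time": time; "joint_pos": joint angles; "qd": joint speeds; "joint_torque": joint torques, N m; "position": TCP position; "ee_rot": TCP orientation; "ft_force": force on the tool from outside, world axes, zero at the start; "moment": the same for the moment, N m; "opening": finger opening in m.
Only numpy, scipy, OpenCV 4.12 (cv2) and the standard library are available. Lean on these libraries where they do the work, as an engineer would, in place of code of your own. Each camera call takes 0.05 s, during which the arm holds its last target. There are 200 camera calls.

### The job

Take the orange tumbler off its slanted rest and lower it gently, upright, into the blue tumbler that stands on the tray, until it just sits there under its own weight - do not drop it or press it in, or the two jam - and let go. Then slide the tray with the nested pair, without lifting it off the counter, onto the green mat, centred and squared up with the mat, and let go. Leave the tiffin carrier, chopstick cup, colander and soy dish where they are.

Things in the scene. Friction and masses are not known exactly. Their poses are not given: they have to be found in the camera images.
- orange_tumbler: Orange plastic tumbler, open at the top, 115 mm tall, tapering straight from 60 mm outside diameter at the rim to 44 mm at the base, wall 3.5 mm, about 85 g. Origin: centre of its underside; its z axis is the tumbler's axis, towards the mouth. At the start it stands in the slanted rest, so its axis (and mouth) leans 30 degrees from vertical; the upper 50 mm of it are clear of the rest. It comes out by drawing it along its own axis. Its yaw about its own axis does not matter.
- blue_tumbler: Blue plastic tumbler of the same shape and size (115 mm tall, 60 mm rim, 44 mm base, 3.5 mm wall, about 95 g), standing upright and loose on the tray. Origin: centre of its underside; z up along its axis. The orange tumbler lowered into it meets its wall when its underside is about 50 mm above the underside of the blue one, so about 50 mm of it then stands out.
- rest: Slanted bamboo rest for one tumbler, fixed to the counter, 85 x 100 mm in plan. Origin: centre of its foot, on the counter. The tumbler's underside sits at 45 mm above the origin. The sloping plate is tilted 30 degrees so that the tumbler's mouth leans towards the rest's -x axis; two 60 mm tall posts on that lower side hold it up.
- tray: Wooden tray 200 mm (its x) by 160 mm (its y), loose, about 0.45 kg, on 3 mm feet; its floor is 9 mm above the counter and its edge 15 mm. Origin: centre of its underside, at counter height. At its -x end an upright dark wooden grip stands up. The blue tumbler stands on the +x half.
- tray_grip (a point): Centre of the top of the tray's upright grip, 75 mm from the tray's centre towards its -x and 47 mm above the counter. The grip is 12 mm thick along the tray's y, 26 mm along its x and stands 38 mm above the tray's floor, with free room around it.
- mat: Green place mat, 240 mm (its x) by 200 mm (its y), 1 mm thin, stuck to the counter; things slide over its edge unhindered. Origin: its centre, x and y along its sides. The tray belongs with its x along the mat's x (its grip towards the mat's -x), centred.
- tiffin: Steel three-tier tiffin carrier, 120 mm across, 200 mm tall, loose; leave alone. Origin: centre of its underside.
- chopstick_cup: Bamboo cup 72 mm across and 120 mm tall with chopsticks up to 215 mm, loose; leave alone. Origin: centre of its underside.
- colander: Red plastic colander, 180 mm across, 65 mm tall, loose; leave alone. Origin: centre of its underside.
- soy_dish: White ceramic soy dish, 84 mm across, 22 mm tall, loose; leave alone. Origin: centre of its underside.
Things that resemble listed ones, but are neither listed nor needed, are in the scene too. Of the things like the orange_tumbler, leave any that is pink, purple or turquoise; of the rest the larger one is meant.

How it is judged (in metres and radians):
On the way, in this order (a step that is already met when the one before it is completed fails the run):
1. the orange tumbler stands upright inside the blue one, let go, the blue one on the tray (horizontal distance between orange_tumbler and blue_tumbler below 0.008 m and z of orange_tumbler in the frame of blue_tumbler below 0.06 m and angle between each of orange_tumbler, blue_tumbler's own z axis and vertical below 0.12 rad and contact force between the fingers and orange_tumbler below 0.1 N and z of blue_tumbler in the frame of tray below 0.014 m), for 0.3 s.
2. the tray with the pair is centred and squared on the mat (horizontal distance between tray and mat below 0.02 m and angle between the x axis of tray and the x axis of mat, either way round below 0.14 rad), for 0.2 s.
At the end, for the whole second after the job is handed in: The tray lies on the counter within 20 mm of the mat's centre and within 8 degrees of its direction, the blue tumbler stands upright on it with the orange one nested upright in it (within 7 degrees, underside 40 to 60 mm above that of the blue one), all at rest and released (all of step 2 and height (world z) of tray below 0.004 m and z of blue_tumbler in the frame of tray below 0.014 m and horizontal distance between orange_tumbler and blue_tumbler below 0.008 m and z of orange_tumbler in the frame of blue_tumbler between 0.04 and 0.06 m and angle between each of orange_tumbler, blue_tumbler's own z axis and vertical below 0.12 rad and linear speed of each of tray, orange_tumbler below 0.01 m/s); the robot touches nothing.
It fails at once if the orange tumbler was dropped or pressed hard into the blue one (over 20 N between them): jammed (contact force between orange_tumbler and blue_tumbler above 20 N).
It fails at once if the orange tumbler fell into the blue one (over 0.5 m/s inside it) (horizontal distance between orange_tumbler and blue_tumbler below 0.012 m and z of orange_tumbler in the frame of blue_tumbler below 0.11 m and linear speed of orange_tumbler above 0.5 m/s).
It fails at once if the tray was lifted off the counter (height (world z) of tray above 0.012 m).
It fails at once if the blue tumbler was lifted off the tray (z of blue_tumbler in the frame of tray above 0.035 m).
It fails at once if the tiffin carrier, chopstick cup, colander or soy dish was moved by over 20 mm (distance of any of tiffin, chopstick_cup, colander, soy_dish from where it was at the start of the episode above 0.02 m).
It also fails if it takes over 70 s, if anything falls off the work surface, if the arm or the gripper's body presses on something with over 40 N, if the wrist force passes 120 N, or if a joint passes its speed limit or range.

## Working session

There is one attempt and no reset: what is moved stays moved. The work goes in short steps, Python scripts to look and compute and a tool call to move; the robot and the scene stay as the last step left them, time stands still between calls to the robot, and variables do not carry over. Pictures are saved under pics/ and viewed, about 8 in all and at most 12, crops included, and the job is handed in when it is done.

Besides the shell and the picture viewer there is one more tool, called after "Emit:" by a JSON object that holds its "name" and its "arguments". jog_arm: Moves the arm, as the interface text tells. Its arguments: {"type":"object","properties":{"rows":{"type":"array","items":{"type":"array","items":{"type":"array","items":{"type":"number"}}}},"hand":{"type":"number"},"force":{"type":"number"}},"required":["rows"]}

```bash
mkdir -p pics; ls
cat > h.py <<'E'
import numpy as np, cv2
from bench import manip, viewer
def grab(n,f):
    d=viewer.get_image(n); im=np.asarray(d["image"])
    np.savez("pics/"+f+".npz",im=im,K=d["intrinsics"],R=d["R"],t=d["t"])
    return load(f)
def load(f):
    d=np.load("pics/"+f+".npz"); return d["im"],d["K"],d["R"],d["t"]
def ray(c,u,v,z):
    im,K,R,t=c; C=-R.T@t; d=R.T@np.linalg.inv(K)@[u,v,1]
    return C+d*(z-C[2])/d[2]
def proj(c,X):
    im,K,R,t=c; p=K@(R@np.asarray(X,float)+t); return p[:2]/p[2]
def save(f,im,s=1): cv2.imwrite("pics/"+f,cv2.resize(im[:,:,::-1],None,fx=s,fy=s,interpolation=cv2.INTER_CUBIC))
E
python3 - <<'E'
from h import *
a=grab("scene","s0");b=grab("top","t0")
save("s0.png",a[0],1.5);save("t0.png",b[0],1.5)
for c in(a,b): print(c[1],-c[2].T@c[3],c[2][2])
print(manip.sense())
E
```

```text
pics
[[453.0569928    0.         260.82628492]
 [  0.         453.0569928  197.51865683]
 [  0.           0.           1.        ]] [ 0.95190735 -0.66496369  0.85903747] [-0.36418241  0.57634049 -0.73157557]
[[394.4306025    0.         256.43701595]
 [  0.         394.4306025  194.57879763]
 [  0.           0.           1.        ]] [0.49486736 0.00978145 1.27523179] [ 0.03992824 -0.00810568 -0.99916967]
{'time': 0.1, 'joint_pos': array([ 7.95596902e+01,  2.20868180e+01,  3.89873077e-01, -2.46499986e-02,
       -6.84121551e+01, -1.48170697e+01]), 'qd': array([ 0.04988763, -0.04967032,  0.20181662,  0.12303837, -0.0128117 ,
       -0.08420151]), 'joint_torque': array([ 2.07300386e-04, -3.91688204e+01,  1.87936449e+01,  4.23189953e+00,
        1.34620036e-02, -6.65426523e-05]), 'position': array([0.26643386, 0.56478584, 0.22158132]), 'ee_rot': array([[ 9.04332519e-01, -4.26828009e-01, -7.38470355e-04],
       [-4.26828636e-01, -9.04330733e-01, -1.80010519e-03],
       [ 1.00513875e-04,  1.94309395e-03, -9.99998107e-01]]), 'ft_force': array([-0.61950974, -0.08442594,  0.31185734]), 'moment': array([ 0.0065196 , -0.01754054, -0.00702692]), 'opening': 0.08677034906647577}
```

View pics/s0.png

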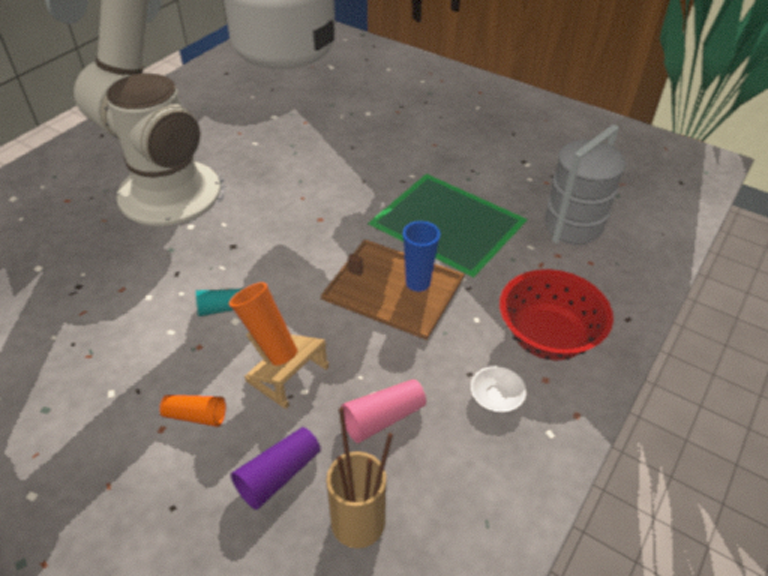

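View pics/t0.png

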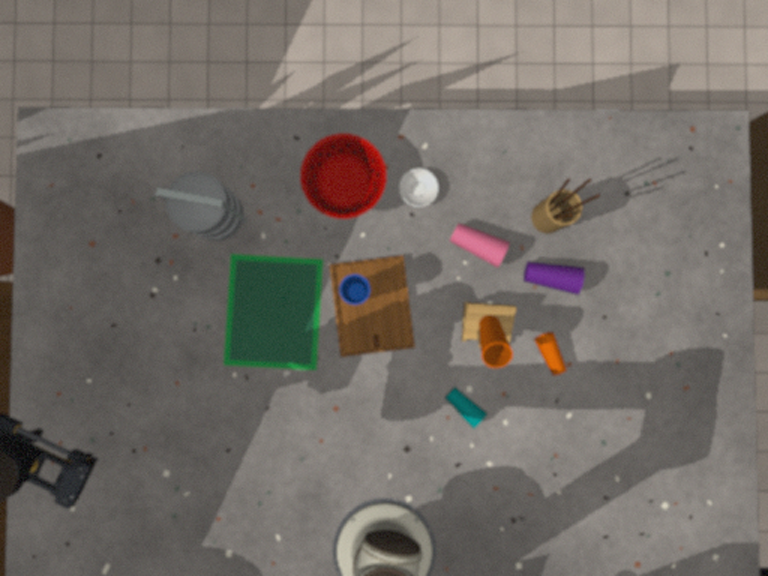

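The scene view shows the candidates: a large orange tumbler leaning in the rest (265,325), a small orange one lying down (193,408), and pink (385,408), purple (277,467) and turquoise (218,300). The meant one is the large orange in the rest, as it is the larger orange one and stands on the bamboo rest. I'll fit the shapes by silhouette in both views.

```bash
cat > fit.py <<'E'
from h import *
from scipy.optimize import minimize
def frustum(p,ax,h=.115,r0=.022,r1=.030):
    ax=ax/np.linalg.norm(ax); u=np.cross(ax,[.3,.5,.1]);u/=np.linalg.norm(u);w=np.cross(ax,u)
    a=np.linspace(0,2*np.pi,48,endpoint=False)[:,None]; o=np.cos(a)*u+np.sin(a)*w
    return np.vstack([p+r0*o,p+h*ax+r1*o])
def box(x,y,yaw,lx,ly,zs):
    c,s=np.cos(yaw),np.sin(yaw)
    return np.array([[x+c*a*lx/2-s*b*ly/2,y+s*a*lx/2+c*b*ly/2,z] for z in zs for a,b in((1,1),(1,-1),(-1,-1),(-1,1))])
S=4
def sil(c,P):
    q=np.array([proj(c,X) for X in P]); m=np.zeros((384*S,512*S),np.uint8)
    hull=cv2.convexHull(((q+.5)*S*16-8).astype(np.float32)); cv2.fillConvexPoly(m,np.round(hull).astype(np.int32),255,shift=4)
    return cv2.resize(m,(512,384),interpolation=cv2.INTER_AREA)/255.,hull/S/16
def big(m,fill=True):
    m=m.astype(np.uint8); n,l,st,_=cv2.connectedComponentsWithStats(m); i=1+np.argmax(st[1:,4]); m=(l==i).astype(np.uint8)
    cs,_=cv2.findContours(m,cv2.RETR_EXTERNAL,cv2.CHAIN_APPROX_NONE); o=np.zeros_like(m); cv2.drawContours(o,cs,-1,1,-1); return o
def mask(im,col):
    H,Sa,V=[x.astype(int) for x in cv2.split(cv2.cvtColor(im,cv2.COLOR_RGB2HSV))]
    return big({"orange":(H>4)&(H<15)&(Sa>190)&(V>90),"blue":(H>100)&(H<128)&(Sa>140)&(V>50),
     "green":(H>55)&(H<85)&(Sa>110)&(V>35),"brown":(H>5)&(H<20)&(Sa>80)&(Sa<190)&(V>40)&(V<170)}[col])
def fit(cs,ms,model,p0,step):
    def cost(p):
        t=0
        for c,m in zip(cs,ms):
            s=sil(c,model(p))[0]; t+=1-np.minimum(s,m).sum()/np.maximum(s,m).sum()
        return t
    p0=np.array(p0,float); sx=np.vstack([p0]+[p0+np.eye(len(p0))[i]*step[i] for i in range(len(p0))])
    r=minimize(cost,p0,method="Nelder-Mead",options=dict(initial_simplex=sx,xatol=1e-4,fatol=1e-5,maxiter=300)); return r.x,r.fun
E
cat > run1.py <<'E'
from fit import *
a=load("s0");b=load("t0");cs=[a,b]
t=np.radians(30)
om=lambda p: frustum(np.array(p[:3]),np.array([np.sin(t)*np.cos(p[3]),np.sin(t)*np.sin(p[3]),np.cos(t)]))
bm=lambda p: frustum(np.array([p[0],p[1],.009]),np.array([0,0,1.]))
mm=lambda p: box(*p,.24,.2,[.001]); tm=lambda p: box(*p,.2,.16,[.003,.015])
z=.05
ob=ray(b,490/1.5,325/1.5,.05);bl=ray(b,354/1.5,290/1.5,.12);ma=ray(b,274/1.5,312/1.5,0);tr=ray(b,372/1.5,305/1.5,.01)
P={}
for n,cl,mod,p0,st in(("orange","orange",om,[ob[0],ob[1],.045,np.pi],[.02,.02,.01,.2]),("blue","blue",bm,bl[:2],[.01,.01]),
  ("mat","green",mm,[*ma[:2],0],[.02,.02,.1]),("tray","brown",tm,[*tr[:2],.1],[.02,.02,.1])):
    use=[b] if n in("mat","tray") else cs
    for cc in ([use] if len(use)==1 else [use,[a],[b]]):
        ms=[mask(c[0],cl) for c in cc]
        x,f=fit(cc,ms,mod,p0,st); print(n,len(cc),x.round(4),round(f,3))
        if cc is use: P[n]=mod(x)
v=[]
for c in cs:
    im=cv2.resize(c[0],None,fx=3,fy=3,interpolation=cv2.INTER_CUBIC)
    for n in P: cv2.polylines(im,[np.int32((sil(c,P[n])[1]+.5)*3)],True,(255,255,0),1)
    v.append(im)
A=v[0][400:820,400:1000];B=v[1][480:780,440:1060]
B=cv2.resize(B,(600,290)); save("fit.png",np.vstack([A,B])[:,:],.83)
E
python3 run1.py
```

```text
orange 2 [ 0.4779 -0.2159  0.0392  3.0752] 0.289
orange 1 [ 0.4645 -0.2064  0.0221  2.9826] 0.096
orange 1 [ 0.4727 -0.2374 -0.0674  3.1035] 0.069
blue 2 [0.5472 0.0616] 0.315
blue 1 [0.5463 0.0628] 0.121
blue 1 [0.5483 0.0594] 0.191
mat 1 [ 0.5035  0.2398 -0.0558] 0.035
tray 1 [0.5169 0.0277 0.1234] 0.027
```

View pics/fit.png

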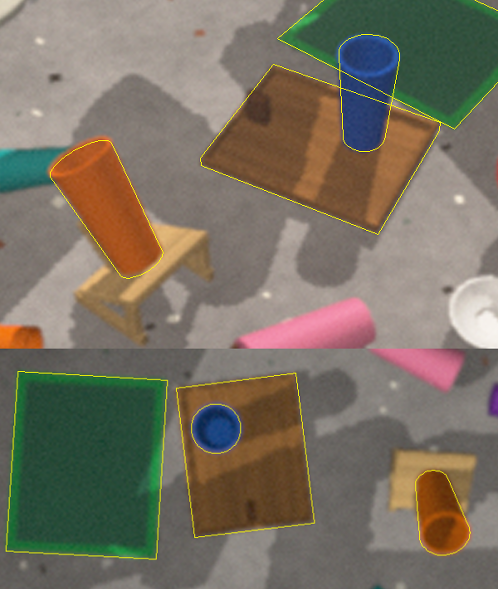

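The overlays hug all four objects. Top view: mat left, tray with its grip towards -x, blue tumbler, orange in the rest. Next I'll fix the orange base height at 45 mm, refit, and work out the pre-grasp rows.

```bash
cat >> h.py <<'E'
from scipy.spatial.transform import Rotation as Ro
def frame(z,xh):
    z=np.array(z)/np.linalg.norm(z); x=np.array(xh,float); x-=x@z*z; x/=np.linalg.norm(x); return np.column_stack([x,np.cross(z,x),z])
def row(p,R):
    s=manip.sense(); Rc=s["ee_rot"]
    return np.r_[Rc.T@(np.array(p)-s["position"])*1000, Ro.from_matrix(Rc.T@R).as_rotvec(degrees=True)].round(1)
E
python3 - <<'E'
from fit import *
a=load("s0");b=load("t0");t=np.radians(30)
om=lambda p: frustum(np.array([p[0],p[1],.045]),np.array([np.sin(t)*np.cos(p[2]),np.sin(t)*np.sin(p[2]),np.cos(t)]))
for cc in([a,b],[a],[b]):
    x,f=fit(cc,[mask(c[0],"orange") for c in cc],om,[.478,-.215,3.1],[.01,.01,.1]);print(x,f)
    if len(cc)==2:X=x
ax=np.array([.5*np.cos(X[2]),.5*np.sin(X[2]),.866]); rim=np.r_[X[:2],.045]+.115*ax
print("rim",rim)
R=frame(-ax,[1,0,0])
print("via",row([.45,.2,.32],frame([0,0,-1],[.95,-.3,0])))
print("pre",row(rim+.08*ax,R),rim+.08*ax)
E
```

```text
[ 0.47860941 -0.21677844  3.04832908] 0.29978467255073016
[ 0.47955093 -0.2155787   3.16180556] 0.1390159613413383
[ 0.47912713 -0.21794492  3.00952404] 0.15834955542694795
rim [ 0.4213593  -0.21142355  0.14459   ]
via [ 3.217e+02  2.517e+02 -9.790e+01  1.000e-01  0.000e+00 -7.700e+00]
pre [433.8 649.4   9.    3.7  30.1 -25.5] [ 0.38153313 -0.20769842  0.21387   ]
```

Emit:
{"name": "jog_arm", "arguments": {"rows": [[[60,45,-60,0,0,0],[120,90,-98,0,0,0],[180,135,-98,0,0,-2],[240,180,-98,0,0,-4],[290,225,-98,0,0,-6],[322,252,-98,0,0,-8],[350,310,-98,0,3,-10],[370,370,-98,0,10,-14],[390,430,-90,1,18,-18],[405,490,-80,2,25,-22],[420,550,-70,3,30,-25],[430,600,-60,4,30,-25]]], "hand": -1}}

```text
time: 1.6
position: [0.4059, -0.1108, 0.2886]
ee_rot: [[0.87, -0.005, 0.493], [0.021, -0.999, -0.046], [0.493, 0.05, -0.869]]
ft_force: [2.2, -0.4, 0.5]
opening: 0.0874
```

Run:
```python
from h import *
X=[.4786,-.2168,3.08];ax=np.array([.5*np.cos(X[2]),.5*np.sin(X[2]),.866]); rim=np.r_[X[:2],.045]+.115*ax
s=manip.sense();print(s["time"],s["position"],s["joint_pos"])
print(row(rim+.08*ax,frame(-ax,[1,0,0])))
```

```text
1.6 [ 0.40589404 -0.11075278  0.28863591] [ 13.6317883  -17.97575949 -43.45564926  15.42329295 -37.17596651
  66.79631768]
[-60.3  96.3  57.4   0.8   0.4   0.2]
```

Emit:
{"name": "jog_arm", "arguments": {"rows": [[[-15,30,0,1,0,0],[-30,60,15,1,0,0],[-50,85,35,1,0,0],[-60,96,57,1,0,0],[-60,96,57,1,0,0],[-60,96,57,1,0,0]]]}}

```text
time: 2.35
position: [0.3816, -0.2104, 0.215]
ee_rot: [[0.87, 0.004, 0.494], [0.021, -0.999, -0.029], [0.493, 0.035, -0.869]]
ft_force: [0.9, -0.3, -0.9]
opening: 0.0867
```

```bash
cat > run2.py <<'E'
from fit import *
s=manip.sense();print(s["time"],s["position"],s["joint_pos"])
w=grab("wrist","w0");print(-w[2].T@w[3]);t=np.radians(30)
v=[]
for az in(3.08,):
    ax=np.array([.5*np.cos(az),.5*np.sin(az),.866])
    im=cv2.resize(w[0],None,fx=1.5,fy=1.5)
    P=frustum(np.array([.4786,-.2168,.045]),ax)
    for q in(P[:48],P[48:]): cv2.polylines(im,[np.int32((sil(w,q)[1]+.5)*1.5)],True,(255,255,0),1)
save("w0.png",im)
E
python3 run2.py
```

```text
2.35 [ 0.38159283 -0.21037338  0.21497069] [ -9.98124365  -8.90791081 -40.54746158  -6.80239661 -29.0497613
 105.8502654 ]
[ 0.36702776 -0.20327337  0.39324433]
```

View pics/w0.png

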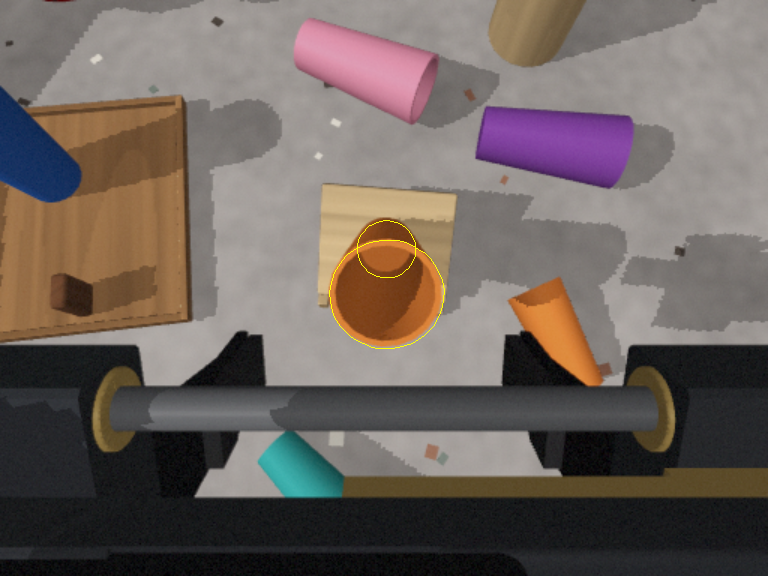

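The wrist view confirms the choice: large orange mouth at (387,293) in the bamboo rest, matching the model circles to about 2 px. The small orange one lies at (560,330). Next is the approach along the axis.

Run:
```python
from h import *
X=[.4786,-.2168,3.08];ax=np.array([.5*np.cos(X[2]),.5*np.sin(X[2]),.866]); rim=np.r_[X[:2],.045]+.115*ax
R=frame(-ax,[1,0,0])
for d in(.03,-.036): print(row(rim+d*ax,R))
print((rim-.036*ax).round(4))
```

```text
[-0.9  0.7 51.  -0.1  0.3  0.2]
[-5.00e-01  9.00e-01  1.17e+02 -1.00e-01  3.00e-01  2.00e-01]
[ 0.4392 -0.2144  0.1134]
```

Emit:
{"name": "jog_arm", "arguments": {"rows": [[[-1,1,25,0,0,0],[-1,1,50,0,0,0],[-1,1,75,0,0,0],[-1,1,95,0,0,0],[-1,1,110,0,0,0],[-1,1,117,0,0,0],[-1,1,117,0,0,0],[-1,1,117,0,0,0]]]}}

```text
time: 3.4
position: [0.4389, -0.2145, 0.1139]
ee_rot: [[0.868, 0.005, 0.496], [0.022, -0.999, -0.028], [0.495, 0.036, -0.868]]
ft_force: [-0.0, -0.5, 0.8]
opening: 0.087
```

Emit:
{"name": "jog_arm", "arguments": {"rows": [[[0,0,0,0,0,0],[0,0,0,0,0,0],[0,0,0,0,0,0],[0,0,0,0,0,0],[0,0,0,0,0,0],[0,0,0,0,0,0]]], "hand": 1, "force": 12}}

```text
time: 4.15
position: [0.439, -0.2146, 0.114]
ee_rot: [[0.868, 0.005, 0.496], [0.022, -0.999, -0.029], [0.495, 0.036, -0.868]]
ft_force: [-0.7, 0.7, 1.4]
opening: 0.0589
```

Emit:
{"name": "jog_arm", "arguments": {"rows": [[[0,0,-5,0,0,0],[0,0,-15,0,0,0],[0,0,-30,0,0,0],[0,0,-45,0,0,0],[0,0,-60,0,0,0],[0,0,-75,0,0,0],[0,0,-90,0,0,0],[0,0,-90,0,0,0]]]}}

```text
time: 5.15
position: [0.3943, -0.2121, 0.1938]
ee_rot: [[0.867, 0.005, 0.499], [0.022, -0.999, -0.029], [0.498, 0.037, -0.866]]
ft_force: [0.2, -0.7, -1.3]
opening: 0.0586
```

Run:
```python
from h import *
s=manip.sense();print(s["position"],s["opening"],s["joint_pos"])
# hang upright above blue: rim 36mm above TCP; underside 79 below TCP
p=[.5472,.0612,.124+.079+.03]
print(row(p,frame([0,0,-1],[1,0,0])),row([.49,-.15,.26],frame([0,0,-1],[1,0,0])))
```

```text
[ 0.39433362 -0.21208979  0.19381095] 0.05863510835112014 [ -9.96105226  -5.82075105 -41.41709283  -7.87660592 -24.79256393
 107.07943946]
[ 158.1 -270.9   34.3    2.   -29.9    0.8] [117.3 -59.2 -11.4   2.  -29.9   0.8]
```

Emit:
{"name": "jog_arm", "arguments": {"rows": [[[25,2,-40,0,-6,0],[50,-10,-40,1,-14,0],[80,-45,-30,1,-22,0],[105,-90,-20,2,-28,1],[120,-130,-10,2,-30,1],[135,-170,0,2,-30,1],[150,-210,10,2,-30,1],[162,-245,13,2,-30,1],[169,-265,15,2,-30,1],[169,-271,15,2,-30,1],[169,-271,15,2,-30,1],[169,-271,15,2,-30,1]]]}}

```text
time: 6.65
position: [0.5466, 0.0611, 0.2553]
ee_rot: [[1.0, -0.004, -0.001], [-0.004, -1.0, 0.001], [-0.001, -0.001, -1.0]]
ft_force: [0.4, -0.8, -0.7]
opening: 0.0587
```

```bash
cat > run3.py <<'E'
from fit import *
s=manip.sense();print(s["time"],s["position"],s["joint_pos"])
a=grab("scene","s1");b=grab("top","t1");w=grab("wrist","w1")
bm=lambda p: frustum(np.array([p[0],p[1],.009]),np.array([0,0,1.]))
R=s["ee_rot"]
om=lambda p: frustum(np.array(p[:3]),np.array([p[3],p[4],1.]))
p=s["position"]
x,f=fit([a],[mask(a[0],"blue")],bm,[.547,.0615],[.01,.01]);print("blue",x,f)
ms=[mask(a[0],"orange")]
out=[]
for c in(a,w):
    im=cv2.resize(c[0],None,fx=3 if c is a else 1.2,fy=3 if c is a else 1.2,interpolation=cv2.INTER_CUBIC);k=im.shape[0]/384
    for P in(bm([.5472,.0615]),frustum(p-[0,0,.079],-R[:,2])):
        for q in(P[:48],P[48:]): cv2.polylines(im,[np.int32((sil(c,q)[1]+.5)*k)],True,(255,255,0),1)
    out.append(im)
u,v=[int(i*3) for i in proj(a,p)]
A=out[0][max(v-180,0):,max(0,u-150):][:460,:300]
save("n1.png",np.hstack([A,cv2.copyMakeBorder(out[1],0,0,0,0,0)[:460,80:560]]))
E
python3 run3.py
```

```text
6.65 [0.54660101 0.06109651 0.25528365] [ 23.21241356  13.48957774  -7.03739162  -0.10230008 -69.5212579
  66.58631611]
blue [0.5465196  0.06298921] 0.15771388822540966
```

View pics/n1.png

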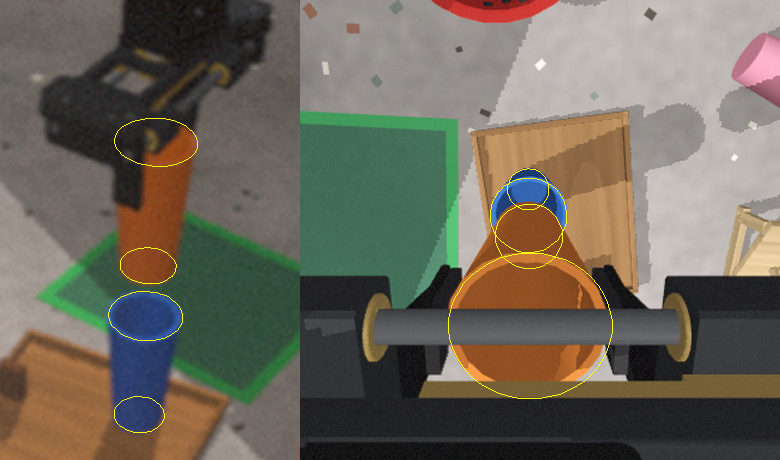

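Scene crop: orange base (148,266) hangs upright right over the blue mouth (146,317). The wrist view agrees within about 1 mm in y. Now the slow descent.

Emit:
{"name": "jog_arm", "arguments": {"rows": [[[0,-1,10,0,0,0],[0,-1,20,0,0,0],[0,-1,30,0,0,0],[0,-1,40,0,0,0],[0,-1,50,0,0,0],[0,-1,60,0,0,0],[0,-1,68,0,0,0],[0,-1,76,0,0,0],[0,-1,84,0,0,0],[0,-1,92,0,0,0],[0,-1,100,0,0,0],[0,-1,100,0,0,0]]]}}

```text
time: 8.3
position: [0.5462, 0.0622, 0.1545]
ee_rot: [[1.0, -0.004, -0.003], [-0.004, -1.0, 0.001], [-0.003, -0.001, -1.0]]
ft_force: [0.2, -0.8, -0.6]
opening: 0.0584
```

```bash
cat > run4.py <<'E'
from fit import *
import sys
n=sys.argv[1]; s=manip.sense();print(s["time"],s["position"],s["ft_force"])
a=grab("scene","s"+n);b=grab("top","t"+n)
u,v=[int(i*3) for i in proj(a,[.5472,.062,.12])]
A=cv2.resize(a[0],None,fx=3,fy=3,interpolation=cv2.INTER_CUBIC)
save("n"+n+".png",A[max(0,v-250):v+230,u-250:u+250])
E
python3 run4.py 2
```

```text
8.3 [0.54624555 0.06222972 0.15454543] [ 0.23956388 -0.84237717 -0.6326475 ]
```

View pics/n2.png

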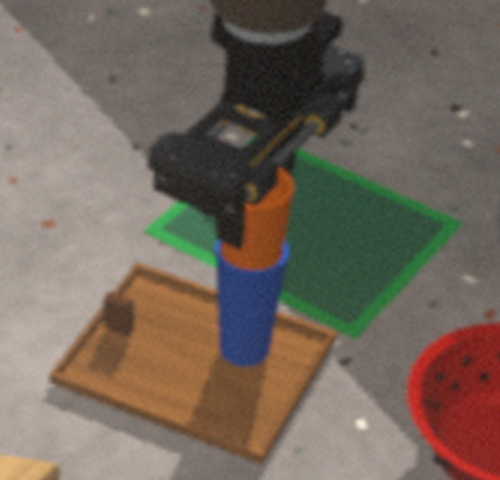

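Orange is inside blue (rim at (252,255)) with no contact force. About 16 mm remains.

Emit:
{"name": "jog_arm", "arguments": {"rows": [[[0,0,4,0,0,0],[0,0,8,0,0,0],[0,0,11,0,0,0],[0,0,12,0,0,0],[0,0,12,0,0,0]]]}}

```text
time: 9.02
position: [0.5468, 0.0622, 0.1435]
ee_rot: [[1.0, -0.004, -0.001], [-0.004, -1.0, 0.001], [-0.001, -0.001, -1.0]]
ft_force: [-0.2, -1.9, -0.2]
opening: 0.0588
```

Emit:
{"name": "jog_arm", "arguments": {"rows": [[[0,0,1,0,0,0],[0,0,2,0,0,0],[0,0,2,0,0,0]]]}}

```text
time: 9.4
position: [0.5471, 0.0621, 0.1418]
ee_rot: [[1.0, -0.004, -0.0], [-0.004, -1.0, 0.001], [-0.0, -0.001, -1.0]]
ft_force: [0.0, -1.8, 3.0]
opening: 0.0586
```

Emit:
{"name": "jog_arm", "arguments": {"rows": [[[0,0,1,0,0,0],[0,0,1,0,0,0]]]}}

```text
time: 9.65
position: [0.5472, 0.062, 0.141]
ee_rot: [[1.0, -0.004, -0.0], [-0.004, -1.0, 0.0], [-0.0, -0.0, -1.0]]
ft_force: [-0.3, -2.7, 2.1]
opening: 0.0583
```

Emit:
{"name": "jog_arm", "arguments": {"rows": [[[0,0,0.5,0,0,0],[0,0,1,0,0,0],[0,0,1,0,0,0]]]}}

```text
time: 10.02
position: [0.5472, 0.0619, 0.14]
ee_rot: [[1.0, -0.004, -0.0], [-0.004, -1.0, 0.0], [-0.0, -0.0, -1.0]]
ft_force: [0.8, -3.1, 3.1]
opening: 0.0584
```

Run:
```python
from h import *
s=manip.sense();print(s["time"],s["position"],s["ft_force"])
```

```text
10.025 [0.54720697 0.0619162  0.1400346 ] [ 0.75486139 -3.14275269  3.11077768]
```

Emit:
{"name": "jog_arm", "arguments": {"rows": [[[0,1,0,0,0,0],[0,1.5,0,0,0,0],[0,1.5,0,0,0,0]]]}}

```text
time: 10.4
position: [0.5467, 0.0607, 0.1393]
ee_rot: [[1.0, -0.004, -0.001], [-0.004, -1.0, 0.001], [-0.001, -0.001, -1.0]]
ft_force: [0.6, -0.7, -1.2]
opening: 0.0586
```

Emit:
{"name": "jog_arm", "arguments": {"rows": [[[0,0,0.5,0,0,0],[0,0,1,0,0,0],[0,0,1,0,0,0]]]}}

```text
time: 10.78
position: [0.5466, 0.0607, 0.1381]
ee_rot: [[1.0, -0.004, -0.002], [-0.004, -1.0, 0.001], [-0.002, -0.001, -1.0]]
ft_force: [-0.3, 0.6, -1.1]
opening: 0.0586
```

That relieved the side contact, and it hangs free again (-1.1 N). I'll go on in small steps.

Emit:
{"name": "jog_arm", "arguments": {"rows": [[[0,0,0.5,0,0,0],[0,0,1,0,0,0],[0,0,1,0,0,0]]]}}

```text
time: 11.15
position: [0.5467, 0.0607, 0.1372]
ee_rot: [[1.0, -0.004, -0.001], [-0.004, -1.0, 0.001], [-0.001, -0.001, -1.0]]
ft_force: [0.2, -1.2, 0.7]
opening: 0.0585
```

Emit:
{"name": "jog_arm", "arguments": {"rows": [[[0,0,0.5,0,0,0],[0,0,1,0,0,0],[0,0,1,0,0,0]]]}}

```text
time: 11.52
position: [0.5471, 0.0607, 0.1367]
ee_rot: [[1.0, -0.004, -0.0], [-0.004, -1.0, 0.001], [-0.0, -0.001, -1.0]]
ft_force: [0.9, -1.0, 3.6]
opening: 0.0586
```

Seated at 3.6 N with the TCP at 0.1367 (expected about 0.138). Releasing now.

Emit:
{"name": "jog_arm", "arguments": {"rows": [[[0,0,0,0,0,0],[0,0,0,0,0,0],[0,0,0,0,0,0],[0,0,0,0,0,0],[0,0,0,0,0,0]]], "hand": -0.9}}

```text
time: 12.15
position: [0.5471, 0.0607, 0.1366]
ee_rot: [[1.0, -0.004, -0.001], [-0.004, -1.0, 0.001], [-0.001, -0.001, -1.0]]
ft_force: [-0.6, -0.2, 0.6]
opening: 0.0824
```

Emit:
{"name": "jog_arm", "arguments": {"rows": [[[0,0,-5,0,0,0],[0,0,-15,0,0,0],[0,0,-30,0,0,0],[0,0,-50,0,0,0],[0,0,-75,0,0,0],[-20,0,-100,0,0,0],[-70,0,-110,0,0,0],[-110,0,-110,0,0,0],[-110,0,-110,0,0,0]]]}}

```text
time: 13.28
position: [0.4353, 0.0608, 0.2485]
ee_rot: [[1.0, -0.002, 0.002], [-0.002, -1.0, 0.002], [0.002, -0.002, -1.0]]
ft_force: [0.2, 0.2, 1.2]
opening: 0.0825
```

```bash
python3 run4.py 3
cat > run5.py <<'E'
from fit import *
import sys
n=sys.argv[1]; a=load("s"+n); b=load("t"+n); w=grab("wrist","w"+n)
# occlusion of scene: blue+orange union height -> fit
for nm,c,z,h in(("o",a,.059,.115),):
    m=mask(a[0],"orange")|mask(a[0],"blue"); 
    f2=lambda p: np.vstack([frustum(np.array([p[0],p[1],.009+p[2]]),np.array([p[3],p[4],1.]))])
    from scipy.optimize import minimize
    def cost(p):
        s=np.maximum(sil(a,frustum(np.array([p[0],p[1],.009]),np.array([0,0,1.])))[0],sil(a,f2(p))[0])
        return 1-np.minimum(s,m).sum()/np.maximum(s,m).sum()
    p0=np.array([.547,.061,.05,0,0]); st=[.01,.01,.01,.1,.1]
    r=minimize(cost,p0,method="Nelder-Mead",options=dict(initial_simplex=np.vstack([p0]+[p0+np.eye(5)[i]*st[i] for i in range(5)]),xatol=1e-4,fatol=1e-5)); print("x y nestz tilt",r.x.round(4),r.fun)
save("w"+n+".png",w[0],1.2)
E
python3 run5.py 3
```

```text
13.275 [0.43530627 0.06077091 0.24851603] [0.24665648 0.15968209 1.22639272]
x y nestz tilt [ 0.5461  0.0639  0.0308  0.1728 -0.3105] 0.7462995927723182
```

View pics/n3.png

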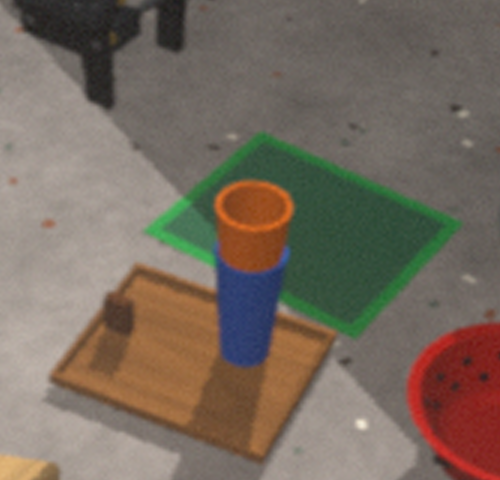

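View pics/w3.png

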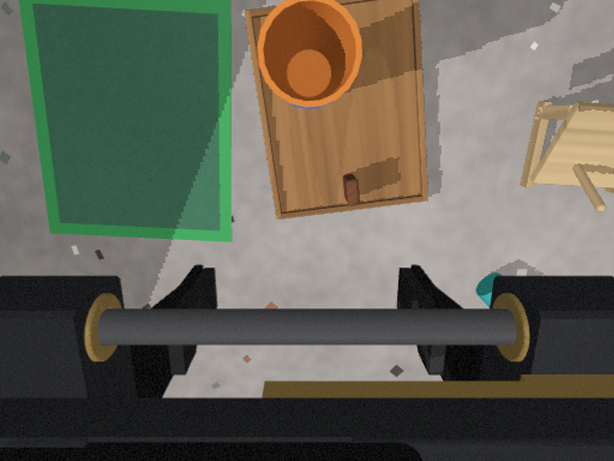

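The pair is nested upright, orange standing out about 50 mm, with mouth at (253,205) in the scene crop. The wrist view shows the grip top at about (352,180) and tray corners at (279,217) and (428,200). I'll check these against the tray fit.

Run:
```python
from fit import *
w=load("w3")
a=ray(w,279/1.2,216/1.2,.015);c=ray(w,428/1.2,200/1.2,.015);print("corners",a,c,np.linalg.norm(a-c),"yaw",np.arctan2(a[1]-c[1],a[0]-c[0])-np.pi/2)
B=box(.5169,.0277,.1234,.2,.16,[.015]);print("pred",B[2:4].round(4))
g=np.array([.5169-.075*np.cos(.1234),.0277-.075*np.sin(.1234)])
print("grip",g,"pred px",proj(w,[*g,.047])*1.2,"seen",ray(w,352/1.2,180/1.2,.047))
# mat corners seen
print("mat lower corners",ray(w,50/1.2,233/1.2,.001),ray(w,231/1.2,240/1.2,.001),box(.5035,.2398,-.0558,.24,.2,[.001])[2:4].round(4))
R=frame([0,0,-1],[np.cos(.123),np.sin(.123),0])
print(row([*g,.12],R),row([*g,.015],R))
```

```text
corners [0.41221477 0.09143648 0.015     ] [ 0.42895188 -0.063964    0.015     ] 0.15629919806949105 yaw 0.10728947417336676
pred [[ 0.4275 -0.064   0.015 ]
 [ 0.4078  0.0948  0.015 ]]
grip [0.44247031 0.01846847] pred px [352.59138736 193.24743432] seen [0.45514831 0.01939565 0.047     ]
mat lower corners [0.38999445 0.34594474 0.001     ] [0.38134792 0.14637395 0.001     ] [[0.3781 0.1466 0.001 ]
 [0.3893 0.3463 0.001 ]]
[ 4.500e+00  4.300e+01  1.276e+02 -1.000e-01 -1.000e-01 -7.300e+00] [ 4.300e+00  4.320e+01  2.326e+02 -1.000e-01 -1.000e-01 -7.300e+00]
```

The tray, grip and mat agree. The wrist camera sits about 75 mm to tool +x at z ≈ 0.18, near the pair's top. To be safe I turn the tool half round first, so the camera side faces away from the tumblers.

Emit:
{"name": "jog_arm", "arguments": {"rows": [[[0,0,0,0,0,10],[0,0,0,0,0,20],[0,0,0,0,0,30],[0,0,0,0,0,40],[0,0,0,0,0,50],[0,0,0,0,0,60],[0,0,0,0,0,70],[0,0,0,0,0,80],[0,0,0,0,0,90],[0,0,0,0,0,100],[0,0,0,0,0,100]]]}}

```text
time: 14.8
position: [0.4389, 0.0614, 0.2474]
ee_rot: [[-0.176, -0.984, 0.001], [-0.984, 0.176, 0.001], [-0.001, -0.001, -1.0]]
ft_force: [-0.7, -0.5, -0.9]
opening: 0.0828
```

Emit:
{"name": "jog_arm", "arguments": {"rows": [[[0,0,0,0,0,10],[0,0,0,0,0,20],[0,0,0,0,0,30],[0,0,0,0,0,40],[0,0,0,0,0,50],[0,0,0,0,0,60],[0,0,0,0,0,70],[0,0,0,0,0,73],[0,0,0,0,0,73]]]}}

```text
time: 15.92
position: [0.4395, 0.0614, 0.2473]
ee_rot: [[-0.992, -0.122, 0.001], [-0.122, 0.992, 0.001], [-0.001, 0.001, -1.0]]
ft_force: [1.1, -0.4, 0.2]
opening: 0.0826
```

Run:
```python
from h import *
s=manip.sense();print(s["joint_pos"].round(1),s["position"])
R=frame([0,0,-1],[-np.cos(.123),-np.sin(.123),0])
for z in(.12,.016):print(row([.4425,.0187,z],R))
```

```text
[  29.1    2.9  -21.1   -0.   -66.  -112. ] [0.43945695 0.0614336  0.24730468]
[ 2.300e+00 -4.290e+01  1.273e+02  0.000e+00  1.000e-01 -0.000e+00]
[ 2.400e+00 -4.290e+01  2.313e+02  0.000e+00  1.000e-01 -0.000e+00]
```

Emit:
{"name": "jog_arm", "arguments": {"rows": [[[2,-20,20,0,0,0],[2,-43,50,0,0,0],[2,-43,90,0,0,0],[2,-43,125,0,0,0],[2,-43,155,0,0,0],[2,-43,180,0,0,0],[2,-43,200,0,0,0],[2,-43,215,0,0,0],[2,-43,225,0,0,0],[2,-43,230,0,0,0],[2,-43,230,0,0,0]]], "hand": -0.4}}

```text
time: 17.3
position: [0.4431, 0.0187, 0.0172]
ee_rot: [[-0.992, -0.123, 0.001], [-0.123, 0.992, 0.001], [-0.001, 0.001, -1.0]]
ft_force: [-0.4, 0.9, 0.4]
opening: 0.0609
```

Emit:
{"name": "jog_arm", "arguments": {"rows": [[[0,0,0,0,0,0],[0,0,0,0,0,0],[0,0,0,0,0,0],[0,0,0,0,0,0],[0,0,0,0,0,0],[0,0,0,0,0,0],[0,0,0,0,0,0],[0,0,0,0,0,0]]], "hand": 1, "force": 30}}

```text
time: 18.3
position: [0.443, 0.0186, 0.0172]
ee_rot: [[-0.992, -0.123, 0.001], [-0.123, 0.992, 0.001], [-0.001, 0.0, -1.0]]
ft_force: [-0.2, -1.6, 0.3]
opening: 0.0118
```

Run:
```python
from h import *
s=manip.sense();print(s["joint_pos"].round(1),s["position"],s["opening"],s["ft_force"])
# tray motion: rigid from tray pose -> mat pose, applied to the tool
A=Ro.from_euler("z",-.0558-.1234).as_matrix()
p=s["position"]; c0=np.array([.5169,.0277,0]);c1=np.array([.5035,.2398,0])
print(row(c1+A@(p-c0),A@s["ee_rot"]),c1+A@(p-c0))
```

```text
[  23.5   20.9  -38.9   -0.   -30.1 -106.4] [0.44301975 0.01860421 0.01724669] 0.011750266734407993 [-0.18279264 -1.60910145  0.34795434]
[-1.400e+01  2.254e+02  1.000e-01  0.000e+00 -0.000e+00  1.030e+01] [0.42918157 0.24401846 0.01724669]
```

Emit:
{"name": "jog_arm", "arguments": {"rows": [[[0,2,0,0,0,0],[0,6,0,0,0,0],[-1,13,0,0,0,0.5],[-1,22,0,0,0,1],[-2,32,0,0,0,1.5],[-3,42,0,0,0,2],[-3,52,0,0,0,2.4],[-4,62,0,0,0,2.8],[-5,72,0,0,0,3.2],[-5,82,0,0,0,3.7],[-6,90,0,0,0,4],[-6,93,0,0,0,4.2]]]}}

```text
time: 19.8
position: [0.4362, 0.1104, 0.0172]
ee_rot: [[-0.999, -0.048, -0.002], [-0.048, 0.999, -0.002], [0.002, -0.002, -1.0]]
ft_force: [1.4, -7.3, 2.6]
opening: 0.0119
```

```bash
cat > tgt.py <<'E'
from h import *
s=manip.sense();print(s["time"],s["position"],s["opening"],s["ft_force"])
A=Ro.from_euler("z",-.0558-.1234).as_matrix()
print(row([.4292,.2440,.0172],A@frame([0,0,-1],[-.992,-.123,0])))
E
python3 tgt.py
```

```text
19.8 [0.4362348  0.11038635 0.01723952] 0.011921372934701403 [ 1.37903311 -7.3165877   2.5694316 ]
[ 6.000e-01  1.338e+02 -2.000e-01 -1.000e-01 -1.000e-01  5.900e+00]
```

Emit:
{"name": "jog_arm", "arguments": {"rows": [[[0,4,0,0,0,0],[0,12,0,0,0,0.5],[0,24,0,0,0,1],[0,37,0,0,0,1.6],[0,50,0,0,0,2.2],[0,63,0,0,0,2.8],[0,76,0,0,0,3.4],[0,89,0,0,0,4],[0,102,0,0,0,4.6],[0,114,0,0,0,5.2],[0,123,0,0,0,5.6],[0,128,0,0,0,5.8]]]}}

```text
time: 21.3
position: [0.4282, 0.2348, 0.0172]
ee_rot: [[-0.998, 0.057, -0.007], [0.057, 0.998, -0.008], [0.007, -0.008, -1.0]]
ft_force: [1.9, -11.3, 10.3]
opening: 0.0122
```

```bash
python3 tgt.py
cat > run6.py <<'E'
from fit import *
import sys
n=sys.argv[1]; a=grab("scene","s"+n); b=grab("top","t"+n); out=[]
for c in(a,b):
    im=cv2.resize(c[0],None,fx=3,fy=3,interpolation=cv2.INTER_CUBIC)
    for P in(box(.5035,.2398,-.0558,.24,.2,[.001]),box(.5035,.2398,-.0558,.2,.16,[.015])): cv2.polylines(im,[np.int32(([proj(c,x) for x in P]+np.array(.5))*3)],True,(255,255,0),1)
    u,v=[int(i*3) for i in proj(c,[.5035,.24,.05])]; out.append(im[max(0,v-280):v+220,u-250:u+250][:480])
h=min(o.shape[0] for o in out); save("n"+n+".png",np.hstack([o[:h] for o in out]),.8)
E
python3 run6.py 4
```

```text
21.3 [0.42822893 0.23482147 0.01719364] 0.012182298020240144 [  1.88815412 -11.30236258  10.33880618]
[-0.4  9.2 -0.1 -0.5 -0.4 -0.1]
```

View pics/n4.png

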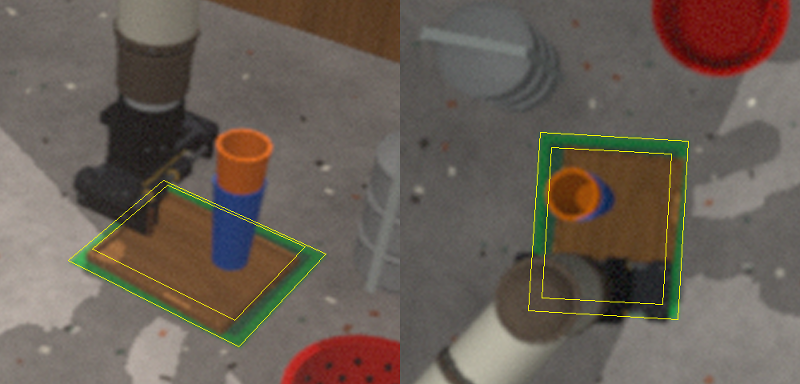

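The pair stands upright and the tray lies squared, about 9 mm short in +y, which matches the TCP shortfall. I'll push the rest of the way.

Emit:
{"name": "jog_arm", "arguments": {"rows": [[[0,3,0,-0.5,0,0],[0,6,0,-0.5,0,0],[0,9,0,-0.5,0,0],[0,10,0,-0.5,0,0],[0,10,0,-0.5,0,0],[0,10,0,-0.5,0,0]]]}}

```text
time: 22.15
position: [0.427, 0.2417, 0.0172]
ee_rot: [[-0.998, 0.06, -0.011], [0.06, 0.998, -0.004], [0.011, -0.005, -1.0]]
ft_force: [1.1, -9.2, 9.2]
opening: 0.012
```

```bash
python3 tgt.py
```

```text
22.15 [0.42699336 0.24167932 0.01720882] 0.012016158927799597 [ 1.11919002 -9.20182431  9.17484263]
[-2.1  2.4 -0.  -0.3 -0.6 -0.3]
```

Emit:
{"name": "jog_arm", "arguments": {"rows": [[[-1,2,0,0,0,0],[-2,4,0,0,0,0],[-3,5,0,0,0,0],[-3,5,0,0,0,0],[-3,5,0,0,0,0]]]}}

```text
time: 22.78
position: [0.427, 0.2416, 0.0172]
ee_rot: [[-0.998, 0.064, -0.019], [0.064, 0.998, -0.013], [0.018, -0.014, -1.0]]
ft_force: [-3.8, -12.2, 13.2]
opening: 0.0123
```

Emit:
{"name": "jog_arm", "arguments": {"rows": [[[-1,1,0,0,0,0],[-1,1,0,0,0,0],[-1,1,0,0,0,0],[-1,1,0,0,0,0]]], "hand": -0.4}}

```text
time: 23.28
position: [0.4281, 0.243, 0.017]
ee_rot: [[-0.998, 0.063, -0.019], [0.063, 0.998, -0.013], [0.018, -0.014, -1.0]]
ft_force: [0.4, 0.3, -1.2]
opening: 0.0439
```

Emit:
{"name": "jog_arm", "arguments": {"rows": [[[0,0,-15,0,0,0],[0,0,-40,0,0,0],[0,0,-70,0,0,0],[0,0,-110,0,0,0],[20,0,-150,0,0,0],[40,0,-190,0,0,0],[40,-60,-220,0,0,0],[40,-120,-220,0,0,0],[40,-180,-220,0,0,0],[40,-240,-220,0,0,0],[40,-300,-220,0,0,0],[40,-300,-220,0,0,0]]]}}

```text
time: 24.78
position: [0.3725, -0.0541, 0.2418]
ee_rot: [[-0.997, 0.07, -0.019], [0.071, 0.997, -0.012], [0.018, -0.014, -1.0]]
ft_force: [0.9, 0.3, -1.1]
opening: 0.0613
```

```bash
python3 run6.py 5
python3 - <<'E'
from fit import *
b=load("t5");tm=lambda p: box(*p,.2,.16,[.003,.015]); m=mask(b[0],"brown")
x,f=fit([b],[m],tm,[.5035,.2398,-.0558],[.01,.01,.1]);print("tray",x,f)
s=manip.sense();print(s["time"],s["position"])
# nested tumbler: orange/blue region in scene, near mat only
a=load("s5");print((mask(a[0],"blue")).sum())
E
```

```text
tray [ 0.50139386  0.23450764 -0.09883026] 0.17507061216724462
24.875 [ 0.37340026 -0.05147383  0.2418512 ]
443
```

View pics/n5.png

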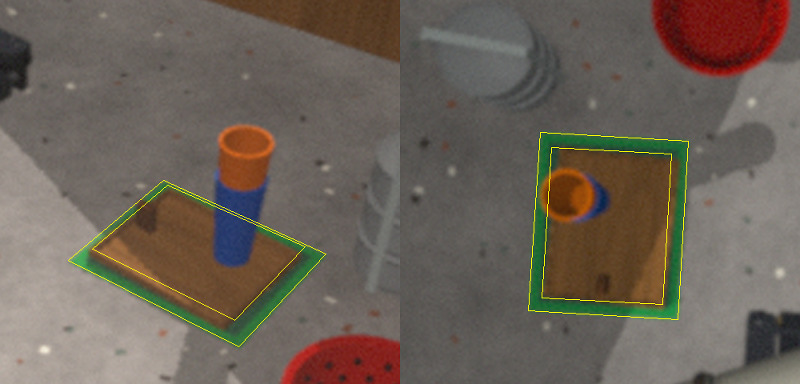

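The pair is upright and nested, the tray is on the mat and the hand is clear. One numeric refit, with the tumblers included in the mask, will check the centring.

Run:
```python
from fit import *
b=load("t5");H,S,V=[x.astype(int) for x in cv2.split(cv2.cvtColor(b[0],cv2.COLOR_RGB2HSV))]
m=mask(b[0],"brown"); near=np.zeros_like(m)
u,v=proj(b,[.5035,.24,.01]).astype(int); near[v-45:v+45,u-40:u+40]=1
tm=lambda p: box(*p,.2,.16,[.003,.015])
tum=((S>150)&((H<15)&(V>110)|(H>100)&(H<128)))&(near>0)
tum=cv2.dilate(tum.astype(np.uint8),np.ones((5,5)))
from scipy.optimize import minimize
def cost(p):
    s=sil(b,tm(p))[0]; k=tum==0; return 1-np.minimum(s,m)[k].sum()/np.maximum(s,m)[k].sum()
p0=np.array([.5035,.2398,-.0558])
r=minimize(cost,p0,method="Nelder-Mead",options=dict(initial_simplex=np.vstack([p0,p0+[.01,0,0],p0+[0,.01,0],p0+[0,0,.1]]),xatol=1e-4,fatol=1e-5));print(r.x,r.fun)
x,f=fit([b],[mask(b[0],"green")],lambda p: box(*p,.24,.2,[.001]),[.5035,.2398,-.0558],[.01,.01,.1]);print("mat",x,f)
# orange/blue axis in scene near tray
a=load("s5");hs=cv2.cvtColor(a[0],cv2.COLOR_RGB2HSV).astype(int)
bl=mask(a[0],"blue"); o=((hs[...,0]>4)&(hs[...,0]<15)&(hs[...,1]>190)&(hs[...,2]>90)); ys,xs=np.where(bl)
w=np.zeros_like(bl); w[ys.min()-45:ys.max()+2,xs.min()-8:xs.max()+9]=1; m2=big((o&(w>0))|(bl>0))
def c2(p):
    s=np.maximum(sil(a,frustum(np.array([p[0],p[1],.009]),np.array([0,0,1.])))[0],sil(a,frustum(np.array([p[0],p[1],.009+p[2]]),np.array([p[3],p[4],1.])))[0])
    return 1-np.minimum(s,m2).sum()/np.maximum(s,m2).sum()
p0=np.array([.54,.268,.05,0,0]);st=np.diag([.01,.01,.01,.05,.05])
r=minimize(c2,p0,method="Nelder-Mead",options=dict(initial_simplex=np.vstack([p0,p0+st]),xatol=1e-4,fatol=1e-5));print("x y nest tilt",r.x.round(3),r.fun)
s=manip.sense();print(s["opening"],s["qd"].round(1),s["ft_force"])
```

```text
[ 0.50161018  0.23483084 -0.08718937] 0.06146216334603172
mat [ 0.50382018  0.23971398 -0.05627931] 0.7880757480528288
x y nest tilt [ 0.538  0.262  0.009  0.068 -0.151] 0.45726694884717567
0.06086683029363447 [ 2.7  0.3  0.3  0.1 -0.   0.1] [0.12281314 0.23352338 0.51542822]
```

Run:
```python
from h import *
a=load("s5");u,v=[int(i*3) for i in proj(a,[.5035,.24,.05])]
f=lambda X:(proj(a,X)*3-[u-250,max(0,v-280)])*.8
for z in(.174,.124,.009):print(z,f([.538,.262,z]).round(0))
print(manip.job_done())
```

```text
0.174 [247. 136.]
0.124 [242. 173.]
0.009 [232. 252.]
the job is handed in; nothing more can be done
None
```

The orange tumbler is nested upright in the blue one, the tray is on the green mat, and the job was handed in at about 25 s. No verdict came back.

**What I did:** I drew the orange tumbler out along its own axis and lowered it into the blue one with contact forces of about 4 N at most. I let go, then slid the tray by its grip onto the mat and moved the hand clear.

**Checks that passed:**
- **Tray position:** the last top-view fit puts the tray about 2 mm and 5 mm from the mat's centre and about 1.8° off square. The limits are 20 mm and 8°.
- **Nesting:** in the last scene picture the pair looks upright. The orange rim was predicted at pixel (247,136) for a 50 mm nesting depth and read by eye at about (246,143). That puts it roughly 10 mm lower in that view, but the reading is coarse.
- **Other items:** the moves stayed clear of the tiffin carrier, chopstick cup, colander and soy dish. I did not measure them again at the end.

**Checks that failed or disagreed:**
- **Tumbler tilt:** the automatic fit for tilt and nesting depth gave a poor match (residual about 0.46) because of shadows, so I did not trust it. Upright was judged from the picture only.
- **Final mat refit:** it also fitted poorly because the tray covers most of the mat, so I used the mat position from the start.
- **Descent:** there was a brief side contact of about 3 N, which went away after shifting 1.5 mm sideways.

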